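Line up the trial bells by size

TASK

Line the four copper bell domes up on the cork pads of the wooden rail in order of size, ready to be tapped through from low note to high: the largest on the pad nearest the spring clip stand, the smallest on the pad nearest the metronome. Stand each bell mouth down and centred on its own pad, set the bells down rather than dropping them, and leave the stand and the metronome where they are.

Things in the scene. Friction and masses are not known exactly. Their poses are not given: they have to be found in the camera images.
- bell_32: loose copper bell dome 32 mm in diameter, mouth down; cup-shaped, its side upright for the lowest 9 mm, domed above, 19 mm tall to the foot of the knurled brass finger nut on top; the nut is a 14 mm diameter, 14 mm tall upright cylinder on the axis, by which the bell can be lifted (whole height 33 mm). Origin: centre of the rim's underside; z up the axis. Round, so yaw means nothing. 30 g
- bell_42: loose copper bell dome 42 mm in diameter, mouth down; cup-shaped, its side upright for the lowest 12 mm, domed above, 24 mm tall to the foot of the knurled brass finger nut on top; the nut is a 14 mm diameter, 14 mm tall upright cylinder on the axis, by which the bell can be lifted (whole height 38 mm). Origin: centre of the rim's underside; z up the axis. Round, so yaw means nothing. 45 g
- bell_52: loose copper bell dome 52 mm in diameter, mouth down; cup-shaped, its side upright for the lowest 14 mm, domed above, 29 mm tall to the foot of the knurled brass finger nut on top; the nut is a 14 mm diameter, 14 mm tall upright cylinder on the axis, by which the bell can be lifted (whole height 43 mm). Origin: centre of the rim's underside; z up the axis. Round, so yaw means nothing. 65 g
- bell_62: loose copper bell dome 62 mm in diameter, mouth down; cup-shaped, its side upright for the lowest 17 mm, domed above, 34 mm tall to the foot of the knurled brass finger nut on top; the nut is a 14 mm diameter, 14 mm tall upright cylinder on the axis, by which the bell can be lifted (whole height 48 mm). Origin: centre of the rim's underside; z up the axis. Round, so yaw means nothing. 90 g
- pad_a: one of four alike round cork pads, 68 mm in diameter, 4 mm thick, fixed in a straight row, 82 mm from centre to centre, on a fixed wooden rail 352 mm long, 84 mm wide and 16 mm high; which of the four comes where along the row changes. Origin: centre of its underside (16 mm above the shelf top); z up, y along the rail; its top is 4 mm above the origin, 20 mm above the shelf top
- pad_b: one of four alike round cork pads, 68 mm in diameter, 4 mm thick, fixed in a straight row, 82 mm from centre to centre, on a fixed wooden rail 352 mm long, 84 mm wide and 16 mm high; which of the four comes where along the row changes. Origin: centre of its underside (16 mm above the shelf top); z up, y along the rail; its top is 4 mm above the origin, 20 mm above the shelf top
- pad_c: one of four alike round cork pads, 68 mm in diameter, 4 mm thick, fixed in a straight row, 82 mm from centre to centre, on a fixed wooden rail 352 mm long, 84 mm wide and 16 mm high; which of the four comes where along the row changes. Origin: centre of its underside (16 mm above the shelf top); z up, y along the rail; its top is 4 mm above the origin, 20 mm above the shelf top
- pad_d: one of four alike round cork pads, 68 mm in diameter, 4 mm thick, fixed in a straight row, 82 mm from centre to centre, on a fixed wooden rail 352 mm long, 84 mm wide and 16 mm high; which of the four comes where along the row changes. Origin: centre of its underside (16 mm above the shelf top); z up, y along the rail; its top is 4 mm above the origin, 20 mm above the shelf top
- clip_stand: loose stand, 0.8 kg: round dark base 84 mm in diameter, 14 mm high, upright post, spring clip at 165 mm gripping an upright steel pendulum rod, 217 mm high in all; it stands just beyond one end of the rail. Origin: centre of the base's underside; z up
- metronome: loose rosewood metronome body, 0.75 kg, a pyramid 115 mm square at the foot and 212 mm high; it stands just beyond the other end of the rail. Origin: centre of its underside; z up
Mind the look-alikes: they are no part of the job. Leave any pink look-alike of the bell_62 alone.

How it is judged:
At the end, for the whole second after the job is handed in: Counted from the spring clip stand, the 62, 52, 42 and 32 mm bells stand in this order on the four pads, one to a pad, each centred within 12 mm, resting on the cork, upright within 0.1 rad, at rest and released; stand and metronome are within 15 mm of where they were (((horizontal distance between bell_62 and pad_a below 0.012 m and z of bell_62 in the frame of pad_a between 0.001 and 0.007 m) or (horizontal distance between bell_62 and pad_b below 0.012 m and z of bell_62 in the frame of pad_b between 0.001 and 0.007 m) or (horizontal distance between bell_62 and pad_c below 0.012 m and z of bell_62 in the frame of pad_c between 0.001 and 0.007 m) or (horizontal distance between bell_62 and pad_d below 0.012 m and z of bell_62 in the frame of pad_d between 0.001 and 0.007 m)) and horizontal distance between bell_62 and clip_stand between 0.1 and 0.197 m and angle between each of bell_62, bell_52, bell_42, bell_32's own z axis and vertical below 0.1 rad and linear speed of each of bell_62, bell_52, bell_42, bell_32 below 0.02 m/s and ((horizontal distance between bell_52 and pad_a below 0.012 m and z of bell_52 in the frame of pad_a between 0.001 and 0.007 m) or (horizontal distance between bell_52 and pad_b below 0.012 m and z of bell_52 in the frame of pad_b between 0.001 and 0.007 m) or (horizontal distance between bell_52 and pad_c below 0.012 m and z of bell_52 in the frame of pad_c between 0.001 and 0.007 m) or (horizontal distance between bell_52 and pad_d below 0.012 m and z of bell_52 in the frame of pad_d between 0.001 and 0.007 m)) and horizontal distance between bell_52 and clip_stand between 0.197 and 0.278 m and ((horizontal distance between bell_42 and pad_a below 0.012 m and z of bell_42 in the frame of pad_a between 0.001 and 0.007 m) or (horizontal distance between bell_42 and pad_b below 0.012 m and z of bell_42 in the frame of pad_b between 0.001 and 0.007 m) or (horizontal distance between bell_42 and pad_c below 0.012 m and z of bell_42 in the frame of pad_c between 0.001 and 0.007 m) or (horizontal distance between bell_42 and pad_d below 0.012 m and z of bell_42 in the frame of pad_d between 0.001 and 0.007 m)) and horizontal distance between bell_42 and clip_stand between 0.278 and 0.359 m and ((horizontal distance between bell_32 and pad_a below 0.012 m and z of bell_32 in the frame of pad_a between 0.001 and 0.007 m) or (horizontal distance between bell_32 and pad_b below 0.012 m and z of bell_32 in the frame of pad_b between 0.001 and 0.007 m) or (horizontal distance between bell_32 and pad_c below 0.012 m and z of bell_32 in the frame of pad_c between 0.001 and 0.007 m) or (horizontal distance between bell_32 and pad_d below 0.012 m and z of bell_32 in the frame of pad_d between 0.001 and 0.007 m)) and horizontal distance between bell_32 and clip_stand between 0.359 and 0.45 m and distance of each of clip_stand, metronome from where it was at the start of the episode below 0.015 m); the robot touches nothing.
It fails at once if a bell is dropped or thrown (moves faster than 0.6 m/s with no finger on it) ((linear speed of bell_62 above 0.6 m/s and contact force between the fingers and bell_62 below 0.1 N) or (linear speed of bell_52 above 0.6 m/s and contact force between the fingers and bell_52 below 0.1 N) or (linear speed of bell_42 above 0.6 m/s and contact force between the fingers and bell_42 below 0.1 N) or (linear speed of bell_32 above 0.6 m/s and contact force between the fingers and bell_32 below 0.1 N)).
It fails at once if the spring clip stand is shifted by more than 15 mm (distance of clip_stand from where it was at the start of the episode above 0.015 m).
It fails at once if the metronome is shifted by more than 15 mm (distance of metronome from where it was at the start of the episode above 0.015 m).
It also fails if it takes over 96 s, if anything falls off the work surface, if the arm or the gripper's body presses on something with over 40 N, if the wrist force passes 120 N, or if a joint passes its speed limit or range.

ROBOT

A 6-joint arm with a two-finger parallel gripper is mounted at the origin on the work surface. World frame = base frame: x ahead of the robot, y to its left, z up, the work surface at z = 0. Lengths are in m, angles in rad, forces in N, time in s.
With the tool pointing down it reaches from about 0.35 to 0.775 m from the base axis. Payload 5.5 kg.
Tool frame: the origin (TCP) lies at the very end of the fingers, on their centre line; the grasp point (between the pads) lies 19 mm behind it; z points along the fingers, y is the line along which they close (so a half turn about z gives the same grasp; the last joint's range is limited). The gripper opens to 85 mm and grips with 20 to 120 N. Pads are 22 mm wide; open, the fingers measure 114 mm over their backs; the gripper's body (76 mm by 85 mm) begins 54 mm behind the grasp point. The pads swing forward as they close: fully open they stand 13 mm farther back than shut.
Start: joints at [-1.271, 0.313, 0.046, 1.304, 0, 1.431], TCP at [0.245, -0.52, 0.231] pointing down, gripper open.
Joint ranges: [-2.76, 2.76], [-0.86, 1.69], [-1.03, 1.26], [-2.2, 2.34], [-1.47, 1.5], [-3.14, 3.14]. Speed limits (rad/s): [2.57, 2.57, 3.14, 3.14, 3.14, 3.14].

INTERFACE

Orientations are given as a unit quaternion [w, x, y, z].
In Python, from workcell import env, imaging, ticket gives the robot as it stands. The module is installed in compiled form; this text tells all that it offers.
- The arm moves only by the tool apply_moves, never from a script. Its argument "rows" is a list of rows, each an object with "xyz": the shift along the tool's x, y, z in mm, a list of three; "turn": the turn, a rotation vector about the tool's x, y, z in rad, a list of three; "grip": the opening, from 0 (shut) to 1 (fully open). A call has 1 to 12 rows; each row is the pose to reach, as a shift and turn from the pose commanded when the call began, along the tool's axes at that moment; what a row does not reach only later rows make up. A row lasts 1/12 s, in which the tool goes at most 41.7 mm and 7.16 degrees, less where a joint would pass 70% of its speed; a pose out of reach is approached as far as the arm can. A call with a gripper value outside its range is refused whole. The fingers move at their own pace and stop on an object; "force" is the grip in N (left out, the last holds). Time passes only in rows, so rows that repeat a pose let the fingers close. It gives the time, the measured TCP pose, the force, the opening and the grip force at its end, in the units of the state.
- env.get_state(): the state, without advancing time (a new reading comes with each control period).
- imaging.read_camera(name): name is "scene" or "top"; returns a dict with "color" (384x512x3 uint8, blue, green, red), "z_map" (384x512 float32, m along the optical axis (not along the pixel's ray), 0 where there is no reading), "camera_matrix" (3x3 intrinsics, pixels), "view" (4x4, takes a point from world to camera coordinates). Camera axes: x right, y down, z forward; pixel columns grow to the right and rows downward; lengths in m; the calibration is good to about 2 mm. A picture is of the moment at which its call begins.
- ticket.hand_in(): hands the job in; it is judged then, once.
The state is a dict: "clock": time; "joint_pos": joint angles; "qvel": joint speeds; "tau": joint torques, N m; "tcp_pos": TCP position; "orientation": TCP orientation; "wrist_force": force on the tool from outside, world axes, zero at the start; "ft_torque": the same for the moment, N m; "finger_gap": finger opening in m; "grip_force": force on a finger pad.
Only numpy, scipy, OpenCV 4.12 (cv2) and the standard library are available. Lean on these libraries where they do the work, as an engineer would, in place of code of your own. Each camera call takes 0.05 s, during which the arm holds its last target. There are 200 camera calls.

## Working session

There is one attempt and no reset: what is moved stays moved. The work goes in short steps, Python scripts to look and compute and a tool call to move; the robot and the scene stay as the last step left them, time stands still between calls to the robot, and variables do not carry over. Pictures are saved under pics/ and viewed, at most 14 in all, crops included, and the job is handed in when it is done.

Besides the shell and the picture viewer there is one more tool, called as name([rows], argument=value, ...), one row to a line, values as JSON. apply_moves: Moves the arm, as the interface text tells. Its arguments: {"type":"object","properties":{"rows":{"type":"array"},"force":{"type":"number"}},"required":["rows"]}

```bash
mkdir -p pics; python3 - <<'E'
from workcell import env, imaging
import cv2, numpy as np
print(env.get_state())
for n in ("scene","top"):
    r=imaging.read_camera(n); cv2.imwrite(f"pics/{n}0.png",r["color"]); np.savez(f"{n}0.npz",**r)
    print(n,r["camera_matrix"],r["view"])
E
```

```text
{'clock': 0.0, 'joint_pos': array([-1.27063771e+00,  3.13951440e-01,  4.49773610e-02,  1.30359918e+00,
       -2.40862149e-06,  1.43120338e+00]), 'qvel': array([ 0.000734  , -0.00034179, -0.00139493,  0.00211086,  0.00110576,
       -0.00049979]), 'tau': array([ 3.19858664e-04, -4.80622315e+01,  2.98536783e+01,  1.91583694e-02,
       -1.81332039e-04, -1.24338428e-05]), 'tcp_pos': array([ 0.24462753, -0.51980235,  0.23043606]), 'orientation': array([-8.85509320e-04,  9.75924164e-01,  2.18108313e-01, -7.24525323e-05]), 'wrist_force': array([ 0.10935141, -0.24606834,  0.07257159]), 'ft_torque': array([0.01072388, 0.02625774, 0.01792329]), 'grip_force': 0.0, 'finger_gap': 0.08519404234353313}
scene [[370.63510849   0.         257.31812517]
 [  0.         370.63510849 195.06583135]
 [  0.           0.           1.        ]] [[-0.87112977  0.4909831   0.00827701  0.43540548]
 [ 0.39462417  0.70999674 -0.58324642 -0.17974227]
 [-0.29224079 -0.50481701 -0.8122531   1.09287817]
 [ 0.          0.          0.          1.        ]]
top [[371.41746967   0.         255.444123  ]
 [  0.         371.41746967 189.50830883]
 [  0.           0.           1.        ]] [[ 0.00883026 -0.99984586 -0.01517493  0.00181899]
 [-0.98882455 -0.00647237 -0.14894331  0.54985706]
 [ 0.14882214  0.01632055 -0.98872929  0.78472299]
 [ 0.          0.          0.          1.        ]]
```

View pics/top0.png

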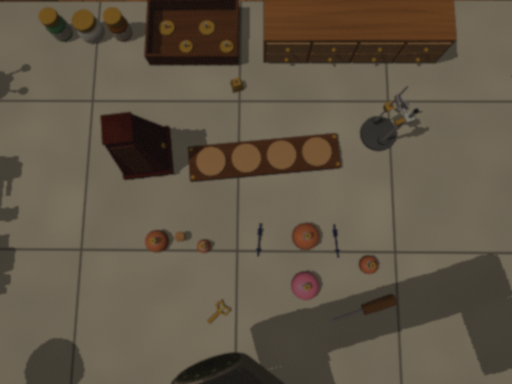

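View pics/scene0.png

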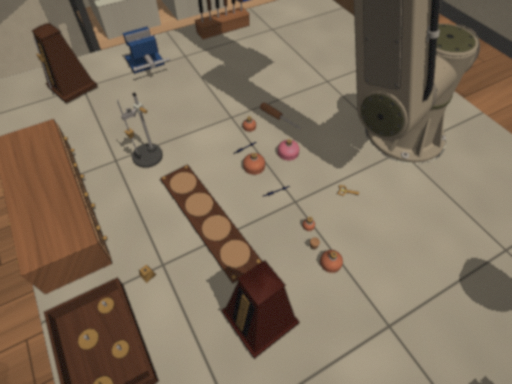

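The top view shows the stand at (378,133) to the right (-y) and the metronome at (140,150) to the left. The rail's four pads run from (211,161) to (317,151). The copper domes are at (306,236), (156,241), (369,264) and (204,246). The pink look-alike is at (305,286), and there is a small knob at (180,237).

```bash
cat > h.py <<'E'
import numpy as np, cv2
def load(n): return dict(np.load(n+".npz"))
def cloud(r):
    K,V,z=r["camera_matrix"],r["view"],r["z_map"]
    v,u=np.mgrid[:384,:512]
    p=np.stack([(u-K[0,2])/K[0,0]*z,(v-K[1,2])/K[1,1]*z,z],-1)
    return (p-V[:3,3])@V[:3,:3]
def ray(r,u,v,h):
    K,V=r["camera_matrix"],r["view"]; R=V[:3,:3]; c=-R.T@V[:3,3]
    d=R.T@np.array([(u-K[0,2])/K[0,0],(v-K[1,2])/K[1,1],1]); return c+d*(h-c[2])/d[2]
E
python3 - <<'E'
from h import *
r=load("top0"); P=cloud(r); hsv=cv2.cvtColor(r["color"],cv2.COLOR_BGR2HSV)
for n,(u,v) in dict(A=(306,236),B=(156,241),C=(369,264),D=(204,246),E=(180,237),pink=(305,286)).items():
    m=np.zeros((384,512),bool); m[v-22:v+22,max(u-22 if n not in'DE' else u-11,0):u+(22 if n not in 'DE' else 11)]=1
    s=m&(hsv[...,1]>110)&(hsv[...,2]>50)
    k,l,st,ce=cv2.connectedComponentsWithStats(s.astype(np.uint8)); i=1+np.argmax(st[1:,4]); s=l==i
    q=P[s]; zt=np.percentile(q[:,2],97); t=q[q[:,2]>zt-.006]
    print(n,st[i],"col",hsv[s].mean(0).round(),"ztop",zt.round(4),"nut",t.mean(0).round(4),len(t),"ext",np.ptp(q[:,:2],axis=0).round(3),"mid",((q.max(0)+q.min(0))/2).round(4))
for u,v in [(211,161),(246,157),(281,154),(317,151)]:
    s=np.zeros((384,512),np.uint8); hs=hsv[v-3:v+3,u-3:u+3].reshape(-1,3).mean(0)
    s[v-20:v+20,u-17:u+18]=(np.abs(hsv[v-20:v+20,u-17:u+18,2].astype(float)-hs[2])<30)*255
    c=max(cv2.findContours(s,0,1)[0],key=cv2.contourArea); e=cv2.fitEllipse(c)
    print("pad",hs,e,ray(r,*e[0],.02).round(4),P[v,u].round(4))
m=hsv.copy()
big=lambda a,x: cv2.resize(a,None,fx=x,fy=x,interpolation=cv2.INTER_CUBIC)
cv2.imwrite("pics/crop1.png",np.clip(big(r["color"][110:310,130:400],2.9).astype(float)*1.7,0,255).astype(np.uint8))
for n,u,v in (("stand",378,133),): print(P[v-12:v+13:6,u-12:u+13:6].round(3).reshape(-1,3))
E
```

```text
A [292 223  27  27 550] col [ 10. 162. 102.] ztop 0.0489 nut [ 0.4478 -0.1014  0.0935] 36 ext [0.058 0.126] mid [ 0.4487 -0.0706  0.43  ]
B [145 230  23  22 378] col [ 11. 160.  95.] ztop 0.0447 nut [0.4359 0.2291 0.0439] 35 ext [0.047 0.047] mid [0.4359 0.2292 0.0256]
C [359 256  19  18 250] col [ 11. 157.  97.] ztop 0.0406 nut [ 0.3896 -0.2345  0.0788] 41 ext [0.058 0.257] mid [ 0.3979 -0.1358  0.4315]
D [197 240  13  13 123] col [ 12. 142.  94.] ztop 0.0356 nut [0.4254 0.1232 0.0338] 31 ext [0.027 0.028] mid [0.4246 0.123  0.0244]
E [175 232  10   9  75] col [ 15. 143. 104.] ztop 0.0276 nut [0.4459 0.1753 0.0247] 72 ext [0.018 0.02 ] mid [0.4462 0.175  0.0242]
pink [292 272  26  27 416] col [160. 123. 112.] ztop 0.0496 nut [ 0.3477 -0.0967  0.1107] 39 ext [0.112 0.122] mid [ 0.3711 -0.0685  0.4383]
pad [ 15.08333333 136.52777778 116.25      ] ((210.26104736328125, 160.75608825683594), (27.810588836669922, 28.495969772338867), 66.6347427368164) [0.6196 0.1115 0.02  ] [0.6188 0.1096 0.0211]
pad [ 15.         136.66666667 115.94444444] ((245.74830627441406, 157.5), (27.76879501342773
[... 375 characters left out ...]
65039, 28.782936096191406), 116.37046813964844) [ 0.6439 -0.1336  0.02  ] [ 0.6434 -0.1348  0.0223]
[[ 0.718 -0.252  0.014]
 [ 0.712 -0.26   0.034]
 [ 0.712 -0.274  0.032]
 [ 0.719 -0.294  0.014]
 [ 0.718 -0.308  0.015]
 [ 0.703 -0.251  0.016]
 [ 0.704 -0.265  0.015]
 [ 0.705 -0.28   0.011]
 [ 0.704 -0.293  0.015]
 [ 0.704 -0.308  0.014]
 [ 0.689 -0.251  0.014]
 [ 0.689 -0.264  0.016]
 [ 0.69  -0.279  0.013]
 [ 0.689 -0.293  0.015]
 [ 0.67  -0.285  0.076]
 [ 0.674 -0.25   0.017]
 [ 0.674 -0.264  0.017]
 [ 0.673 -0.276  0.022]
 [ 0.669 -0.286  0.034]
 [ 0.674 -0.306  0.016]
 [ 0.662 -0.251  0.009]
 [ 0.66  -0.264  0.014]
 [ 0.661 -0.278  0.014]
 [ 0.66  -0.292  0.015]
 [ 0.661 -0.306  0.013]]
```

View pics/crop1.png

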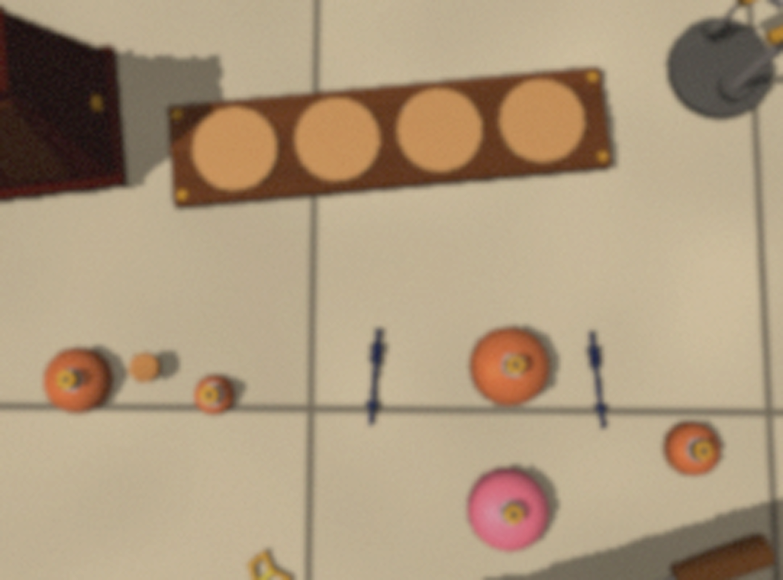

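Candidates: the copper domes at (306,236), (156,241), (369,264) and (204,246) fit bell_62, 52, 42 and 32 by their widths of 27, 23, 19 and 13 px. The dome at (305,286) is the pink look-alike and (180,237) is a plain cork-coloured cylinder, so I leave both alone. The crop confirms this. A and C picked up stray depth readings, so I'll re-measure those two.

```bash
python3 - <<'E'
from h import *
r=load("top0"); P=cloud(r); hsv=cv2.cvtColor(r["color"],cv2.COLOR_BGR2HSV)
for n,(u,v,H) in dict(A=(306,236,.048),B=(156,241,.043),C=(369,264,.038),D=(204,246,.033)).items():
    w=P[v-10:v+11,u-10:u+11].reshape(-1,3); w=w[(w[:,2]<H+.008)&(w[:,2]>H-.005)]
    y=np.zeros((384,512),bool); b=hsv[v-10:v+11,u-10:u+11]; y[v-10:v+11,u-10:u+11]=(b[...,0]>=14)&(b[...,0]<35)&(b[...,1]>110)&(b[...,2]>90)
    vv,uu=np.nonzero(y); print(n,np.median(w,0).round(4),w.mean(0).round(4),len(w),len(uu),ray(r,uu.mean(),vv.mean(),H-.003).round(4))
E
```

```text
A [ 0.45   -0.1062  0.0486] [ 0.4492 -0.1068  0.0485] 35 36 [ 0.4494 -0.1072  0.045 ]
B [0.4366 0.2284 0.044 ] [0.4357 0.2288 0.0436] 37 38 [0.4357 0.2319 0.04  ]
C [ 0.3874 -0.2462  0.0387] [ 0.3877 -0.246   0.0387] 40 30 [ 0.3862 -0.2482  0.035 ]
D [0.4246 0.1225 0.0338] [0.4249 0.1228 0.0336] 34 33 [0.4251 0.1245 0.03  ]
```

apply_moves([
  {"xyz": [0, 0, 0], "turn": [0, 0, -0.12], "grip": 0.45},
  {"xyz": [0, 0, 0], "turn": [0, 0, -0.24], "grip": 0.45},
  {"xyz": [0, 0, 0], "turn": [0, 0, -0.36], "grip": 0.45},
  {"xyz": [0, 0, 0], "turn": [0, 0, -0.48], "grip": 0.45},
  {"xyz": [0, 0, 0], "turn": [0, 0, -0.6], "grip": 0.45},
  {"xyz": [0, 0, 0], "turn": [0, 0, -0.72], "grip": 0.45},
  {"xyz": [0, 0, 0], "turn": [0, 0, -0.84], "grip": 0.45},
  {"xyz": [0, 0, 0], "turn": [0, 0, -0.96], "grip": 0.45},
  {"xyz": [0, 0, 0], "turn": [0, 0, -1.08], "grip": 0.45},
  {"xyz": [0, 0, 0], "turn": [0, 0, -1.131], "grip": 0.45},
  {"xyz": [0, 0, 0], "turn": [0, 0, -1.131], "grip": 0.45},
], force=40)

```text
clock: 1.02
tcp_pos: [0.2447, -0.52, 0.2308]
orientation: [-0.0, 0.707, 0.708, 0.0]
wrist_force: [0.4, -0.8, 0.0]
finger_gap: 0.0381
grip_force: 0.0
```

apply_moves([
  {"xyz": [274, 143, 110], "turn": [0, 0, 0], "grip": 0.45},
  {"xyz": [274, 143, 110], "turn": [0, 0, 0], "grip": 0.45},
  {"xyz": [274, 143, 110], "turn": [0, 0, 0], "grip": 0.45},
  {"xyz": [274, 143, 110], "turn": [0, 0, 0], "grip": 0.45},
  {"xyz": [274, 143, 110], "turn": [0, 0, 0], "grip": 0.45},
  {"xyz": [274, 143, 110], "turn": [0, 0, 0], "grip": 0.45},
  {"xyz": [274, 143, 110], "turn": [0, 0, 0], "grip": 0.45},
  {"xyz": [274, 143, 110], "turn": [0, 0, 0], "grip": 0.45},
  {"xyz": [274, 143, 110], "turn": [0, 0, 0], "grip": 0.45},
  {"xyz": [274, 143, 110], "turn": [0, 0, 0], "grip": 0.45},
  {"xyz": [274, 143, 110], "turn": [0, 0, 0], "grip": 0.45},
  {"xyz": [274, 143, 110], "turn": [0, 0, 0], "grip": 0.45},
])

```text
clock: 2.02
tcp_pos: [0.388, -0.2475, 0.1218]
orientation: [0.001, 0.708, 0.706, -0.0]
wrist_force: [0.1, 0.3, 0.1]
finger_gap: 0.0386
grip_force: 0.0
```

apply_moves([
  {"xyz": [1, 0, 30], "turn": [0, 0, 0], "grip": 0.45},
  {"xyz": [1, 0, 60], "turn": [0, 0, 0], "grip": 0.45},
  {"xyz": [1, 0, 80], "turn": [0, 0, 0], "grip": 0.45},
  {"xyz": [1, 0, 90], "turn": [0, 0, 0], "grip": 0.45},
  {"xyz": [1, 0, 95], "turn": [0, 0, 0], "grip": 0.45},
  {"xyz": [1, 0, 95], "turn": [0, 0, 0], "grip": 0.45},
  {"xyz": [1, 0, 95], "turn": [0, 0, 0], "grip": 0.3},
  {"xyz": [1, 0, 95], "turn": [0, 0, 0], "grip": 0.2},
  {"xyz": [1, 0, 95], "turn": [0, 0, 0], "grip": 0.1},
  {"xyz": [1, 0, 95], "turn": [0, 0, 0], "grip": 0.05},
  {"xyz": [1, 0, 95], "turn": [0, 0, 0], "grip": 0.05},
  {"xyz": [1, 0, 95], "turn": [0, 0, 0], "grip": 0.05},
])

```text
clock: 3.02
tcp_pos: [0.3886, -0.2465, 0.0275]
orientation: [0.002, 0.707, 0.707, -0.0]
wrist_force: [-1.3, -1.7, 6.7]
finger_gap: 0.0116
grip_force: 39.4
```

apply_moves([
  {"xyz": [0, 0, -5], "turn": [0, 0, 0], "grip": 0.05},
  {"xyz": [0, 0, -12], "turn": [0, 0, 0], "grip": 0.05},
  {"xyz": [0, 0, -25], "turn": [0, 0, 0], "grip": 0.05},
  {"xyz": [0, 0, -45], "turn": [0, 0, 0], "grip": 0.05},
  {"xyz": [0, 0, -65], "turn": [0, 0, 0], "grip": 0.05},
  {"xyz": [0, 0, -80], "turn": [0, 0, 0], "grip": 0.05},
  {"xyz": [0, 0, -90], "turn": [0, 0, 0], "grip": 0.05},
  {"xyz": [0, 0, -90], "turn": [0, 0, 0], "grip": 0.05},
])

```text
clock: 3.68
tcp_pos: [0.389, -0.2461, 0.1189]
orientation: [0.002, 0.707, 0.707, 0.0]
wrist_force: [0.7, 0.1, -0.4]
finger_gap: 0.0116
grip_force: 39.0
```

```bash
python3 - <<'E'
from workcell import env, imaging
import cv2
s=env.get_state(); print(s["tcp_pos"],s["finger_gap"],s["grip_force"],s["wrist_force"])
a=imaging.read_camera("scene")["color"]
cv2.imwrite("pics/s1.png",cv2.convertScaleAbs(cv2.resize(a[60:220,180:380],None,fx=3.5,fy=3.5,interpolation=cv2.INTER_CUBIC),alpha=1.4))
E
```

```text
[ 0.38901822 -0.24609375  0.11888011] 0.011611323110336512 38.99697124958038 [ 0.70442302  0.09460347 -0.36633368]
```

View pics/s1.png

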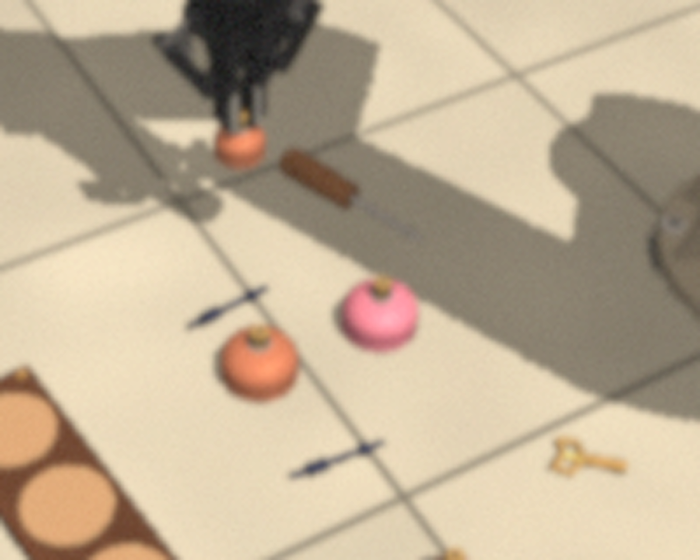

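apply_moves([
  {"xyz": [10, 9, 0], "turn": [0, 0, 0], "grip": 0.05},
  {"xyz": [32, 28, 0], "turn": [0, 0, 0], "grip": 0.05},
  {"xyz": [59, 51, 0], "turn": [0, 0, 0], "grip": 0.05},
  {"xyz": [87, 75, 0], "turn": [0, 0, 0], "grip": 0.05},
  {"xyz": [115, 99, 0], "turn": [0, 0, 0], "grip": 0.05},
  {"xyz": [143, 123, 0], "turn": [0, 0, 0], "grip": 0.05},
  {"xyz": [171, 148, 0], "turn": [0, 0, 0], "grip": 0.05},
  {"xyz": [199, 172, 0], "turn": [0, 0, 0], "grip": 0.05},
  {"xyz": [227, 197, 0], "turn": [0, 0, 0], "grip": 0.05},
  {"xyz": [252, 218, 0], "turn": [0, 0, 0], "grip": 0.05},
  {"xyz": [268, 232, 0], "turn": [0, 0, 0], "grip": 0.05},
  {"xyz": [275.5, 238.5, 0], "turn": [0, 0, 0], "grip": 0.05},
])

```text
clock: 4.73
tcp_pos: [0.6272, 0.033, 0.1146]
orientation: [-0.001, 0.706, 0.708, -0.0]
wrist_force: [0.3, -0.2, -1.1]
finger_gap: 0.0118
grip_force: 39.1
```

apply_moves([
  {"xyz": [0, 0, 0], "turn": [0, 0, 0], "grip": 0.05},
  {"xyz": [0, 0, 10], "turn": [0, 0, 0], "grip": 0.05},
  {"xyz": [0, 0, 30], "turn": [0, 0, 0], "grip": 0.05},
  {"xyz": [0, 0, 45], "turn": [0, 0, 0], "grip": 0.05},
  {"xyz": [0, 0, 55], "turn": [0, 0, 0], "grip": 0.05},
  {"xyz": [0, 0, 60], "turn": [0, 0, 0], "grip": 0.05},
  {"xyz": [0, 0, 60], "turn": [0, 0, 0], "grip": 0.05},
])

```text
clock: 5.32
tcp_pos: [0.6246, 0.0292, 0.0547]
orientation: [-0.001, 0.708, 0.707, -0.001]
wrist_force: [-0.3, 0.1, 0.1]
finger_gap: 0.0117
grip_force: 39.1
```

apply_moves([
  {"xyz": [0, 3, 2], "turn": [0, 0, 0], "grip": 0.05},
  {"xyz": [0, 3, 4], "turn": [0, 0, 0], "grip": 0.05},
  {"xyz": [0, 3, 6], "turn": [0, 0, 0], "grip": 0.05},
  {"xyz": [0, 3, 7], "turn": [0, 0, 0], "grip": 0.05},
  {"xyz": [0, 3, 7], "turn": [0, 0, 0], "grip": 0.05},
])

```text
clock: 5.73
tcp_pos: [0.6294, 0.0302, 0.0494]
orientation: [0.0, 0.707, 0.707, 0.0]
wrist_force: [0.4, 0.7, -0.2]
finger_gap: 0.0118
grip_force: 39.1
```

apply_moves([
  {"xyz": [0, -1, 1], "turn": [0, 0, 0], "grip": 0.05},
  {"xyz": [0, -1, 2], "turn": [0, 0, 0], "grip": 0.05},
  {"xyz": [0, -1, 2], "turn": [0, 0, 0], "grip": 0.05},
  {"xyz": [0, -1, 2], "turn": [0, 0, 0], "grip": 0.05},
])

```text
clock: 6.07
tcp_pos: [0.6283, 0.0303, 0.0476]
orientation: [0.0, 0.707, 0.707, 0.0]
wrist_force: [-1.7, 0.5, 2.7]
finger_gap: 0.012
grip_force: 39.3
```

apply_moves([
  {"xyz": [0, 0, 0.5], "turn": [0, 0, 0], "grip": 0.15},
  {"xyz": [0, 0, 0.5], "turn": [0, 0, 0], "grip": 0.2},
  {"xyz": [0, 0, 0.5], "turn": [0, 0, 0], "grip": 0.3},
  {"xyz": [0, 0, 0.5], "turn": [0, 0, 0], "grip": 0.45},
  {"xyz": [0, 0, 0.5], "turn": [0, 0, 0], "grip": 0.45},
  {"xyz": [0, 0, -10], "turn": [0, 0, 0], "grip": 0.45},
  {"xyz": [0, 0, -25], "turn": [0, 0, 0], "grip": 0.45},
  {"xyz": [0, 0, -50], "turn": [0, 0, 0], "grip": 0.45},
  {"xyz": [0, 0, -75], "turn": [0, 0, 0], "grip": 0.45},
  {"xyz": [0, 0, -75], "turn": [0, 0, 0], "grip": 0.45},
])

```text
clock: 6.9
tcp_pos: [0.6316, 0.0299, 0.1286]
orientation: [0.003, 0.707, 0.707, 0.003]
wrist_force: [0.4, 0.2, 1.3]
finger_gap: 0.0385
grip_force: 0.0
```

apply_moves([
  {"xyz": [-137, -179, 10], "turn": [0, 0, 0], "grip": 0.45},
  {"xyz": [-137, -179, 10], "turn": [0, 0, 0], "grip": 0.45},
  {"xyz": [-137, -179, 10], "turn": [0, 0, 0], "grip": 0.45},
  {"xyz": [-137, -179, 10], "turn": [0, 0, 0], "grip": 0.45},
  {"xyz": [-137, -179, 10], "turn": [0, 0, 0], "grip": 0.45},
  {"xyz": [-137, -179, 10], "turn": [0, 0, 0], "grip": 0.45},
  {"xyz": [-137, -179, 10], "turn": [0, 0, 0], "grip": 0.45},
  {"xyz": [-137, -179, 10], "turn": [0, 0, 0], "grip": 0.45},
  {"xyz": [-137, -179, 10], "turn": [0, 0, 0], "grip": 0.45},
])

```text
clock: 7.65
tcp_pos: [0.4505, -0.107, 0.113]
orientation: [0.001, 0.707, 0.707, 0.001]
wrist_force: [0.5, 0.1, -0.2]
finger_gap: 0.0385
grip_force: 0.0
```

apply_moves([
  {"xyz": [0, 0, 25], "turn": [0, 0, 0], "grip": 0.45},
  {"xyz": [0, 0, 50], "turn": [0, 0, 0], "grip": 0.45},
  {"xyz": [0, 0, 67], "turn": [0, 0, 0], "grip": 0.45},
  {"xyz": [0, 0, 75], "turn": [0, 0, 0], "grip": 0.45},
  {"xyz": [0, 0, 75], "turn": [0, 0, 0], "grip": 0.45},
  {"xyz": [0, 0, 75], "turn": [0, 0, 0], "grip": 0.3},
  {"xyz": [0, 0, 75], "turn": [0, 0, 0], "grip": 0.2},
  {"xyz": [0, 0, 75], "turn": [0, 0, 0], "grip": 0.1},
  {"xyz": [0, 0, 75], "turn": [0, 0, 0], "grip": 0.05},
  {"xyz": [0, 0, 75], "turn": [0, 0, 0], "grip": 0.05},
  {"xyz": [0, 0, 75], "turn": [0, 0, 0], "grip": 0.05},
])

```text
clock: 8.57
tcp_pos: [0.4507, -0.1071, 0.0385]
orientation: [0.001, 0.707, 0.707, 0.001]
wrist_force: [1.5, 1.3, 6.3]
finger_gap: 0.0114
grip_force: 39.5
```

apply_moves([
  {"xyz": [0, 0, -5], "turn": [0, 0, 0], "grip": 0.05},
  {"xyz": [0, 0, -12], "turn": [0, 0, 0], "grip": 0.05},
  {"xyz": [0, 0, -25], "turn": [0, 0, 0], "grip": 0.05},
  {"xyz": [0, 0, -45], "turn": [0, 0, 0], "grip": 0.05},
  {"xyz": [0, 0, -65], "turn": [0, 0, 0], "grip": 0.05},
  {"xyz": [0, 0, -75], "turn": [0, 0, 0], "grip": 0.05},
  {"xyz": [0, 0, -75], "turn": [0, 0, 0], "grip": 0.05},
  {"xyz": [0, 0, -75], "turn": [0, 0, 0], "grip": 0.05},
])

```text
clock: 9.23
tcp_pos: [0.4495, -0.1071, 0.1128]
orientation: [0.001, 0.707, 0.707, 0.0]
wrist_force: [-0.6, 0.4, -1.3]
finger_gap: 0.0114
grip_force: 39.0
```

apply_moves([
  {"xyz": [-1, 8, 0], "turn": [0, 0, 0], "grip": 0.05},
  {"xyz": [-3, 25, 0], "turn": [0, 0, 0], "grip": 0.05},
  {"xyz": [-7, 50, 0], "turn": [0, 0, 0], "grip": 0.05},
  {"xyz": [-11, 78, 0], "turn": [0, 0, 0], "grip": 0.05},
  {"xyz": [-15, 106, 0], "turn": [0, 0, 0], "grip": 0.05},
  {"xyz": [-18, 134, 0], "turn": [0, 0, 0], "grip": 0.05},
  {"xyz": [-22, 160, 0], "turn": [0, 0, 0], "grip": 0.05},
  {"xyz": [-25, 182, 0], "turn": [0, 0, 0], "grip": 0.05},
  {"xyz": [-26.5, 195, 0], "turn": [0, 0, 0], "grip": 0.05},
  {"xyz": [-26.5, 195, 0], "turn": [0, 0, 0], "grip": 0.05},
  {"xyz": [-26.5, 195, 15], "turn": [0, 0, 0], "grip": 0.05},
  {"xyz": [-26.5, 195, 30], "turn": [0, 0, 0], "grip": 0.05},
])

```text
clock: 10.23
tcp_pos: [0.6444, -0.1333, 0.0812]
orientation: [-0.0, 0.707, 0.707, -0.0]
wrist_force: [0.8, -0.0, 0.3]
finger_gap: 0.0116
grip_force: 39.1
```

apply_moves([
  {"xyz": [0, 0, 8], "turn": [0, 0, 0], "grip": 0.05},
  {"xyz": [0, 0, 14], "turn": [0, 0, 0], "grip": 0.05},
  {"xyz": [0, 0, 18], "turn": [0, 0, 0], "grip": 0.05},
  {"xyz": [0, 0, 18], "turn": [0, 0, 0], "grip": 0.05},
  {"xyz": [0, 0, 18], "turn": [0, 0, 0], "grip": 0.05},
])

```text
clock: 10.65
tcp_pos: [0.6443, -0.1334, 0.0645]
orientation: [0.0, 0.707, 0.707, -0.0]
wrist_force: [0.2, -0.9, -0.8]
finger_gap: 0.0117
grip_force: 39.1
```

Contact is expected near z = 0.0585, so I go down 7 mm in 1–2 mm steps.

apply_moves([
  {"xyz": [0, 0, 2], "turn": [0, 0, 0], "grip": 0.05},
  {"xyz": [0, 0, 4], "turn": [0, 0, 0], "grip": 0.05},
  {"xyz": [0, 0, 5], "turn": [0, 0, 0], "grip": 0.05},
  {"xyz": [0, 0, 6], "turn": [0, 0, 0], "grip": 0.05},
  {"xyz": [0, 0, 6.5], "turn": [0, 0, 0], "grip": 0.05},
  {"xyz": [0, 0, 6.5], "turn": [0, 0, 0], "grip": 0.05},
])

```text
clock: 11.15
tcp_pos: [0.6444, -0.1334, 0.0585]
orientation: [0.0, 0.707, 0.707, 0.0]
wrist_force: [-1.8, 1.4, 4.1]
finger_gap: 0.0112
grip_force: 39.6
```

apply_moves([
  {"xyz": [0, 0, 0.5], "turn": [0, 0, 0], "grip": 0.15},
  {"xyz": [0, 0, 0.5], "turn": [0, 0, 0], "grip": 0.2},
  {"xyz": [0, 0, 0.5], "turn": [0, 0, 0], "grip": 0.3},
  {"xyz": [0, 0, 0.5], "turn": [0, 0, 0], "grip": 0.45},
  {"xyz": [0, 0, 0.5], "turn": [0, 0, 0], "grip": 0.45},
  {"xyz": [0, 0, -10], "turn": [0, 0, 0], "grip": 0.45},
  {"xyz": [0, 0, -25], "turn": [0, 0, 0], "grip": 0.45},
  {"xyz": [0, 0, -50], "turn": [0, 0, 0], "grip": 0.45},
  {"xyz": [0, 0, -60], "turn": [0, 0, 0], "grip": 0.45},
  {"xyz": [0, 0, -60], "turn": [0, 0, 0], "grip": 0.45},
])

```text
clock: 11.98
tcp_pos: [0.6466, -0.1341, 0.1217]
orientation: [0.003, 0.707, 0.707, 0.001]
wrist_force: [0.1, -0.6, 0.6]
finger_gap: 0.0382
grip_force: 0.0
```

apply_moves([
  {"xyz": [257, -219, 20], "turn": [0, 0, 0], "grip": 0.35},
  {"xyz": [257, -219, 20], "turn": [0, 0, 0], "grip": 0.35},
  {"xyz": [257, -219, 20], "turn": [0, 0, 0], "grip": 0.35},
  {"xyz": [257, -219, 20], "turn": [0, 0, 0], "grip": 0.35},
  {"xyz": [257, -219, 20], "turn": [0, 0, 0], "grip": 0.35},
  {"xyz": [257, -219, 20], "turn": [0, 0, 0], "grip": 0.35},
  {"xyz": [257, -219, 20], "turn": [0, 0, 0], "grip": 0.35},
  {"xyz": [257, -219, 20], "turn": [0, 0, 0], "grip": 0.35},
  {"xyz": [257, -219, 20], "turn": [0, 0, 0], "grip": 0.35},
  {"xyz": [257, -219, 20], "turn": [0, 0, 0], "grip": 0.35},
  {"xyz": [257, -219, 20], "turn": [0, 0, 0], "grip": 0.35},
  {"xyz": [257, -219, 20], "turn": [0, 0, 0], "grip": 0.35},
])

```text
clock: 12.98
tcp_pos: [0.4267, 0.1231, 0.0978]
orientation: [0.001, 0.707, 0.707, 0.0]
wrist_force: [-0.2, 0.7, -0.2]
finger_gap: 0.0299
grip_force: 0.0
```

apply_moves([
  {"xyz": [0, -1, 25], "turn": [0, 0, 0], "grip": 0.4},
  {"xyz": [0, -1, 50], "turn": [0, 0, 0], "grip": 0.4},
  {"xyz": [0, -1, 67], "turn": [0, 0, 0], "grip": 0.4},
  {"xyz": [0, -1, 75], "turn": [0, 0, 0], "grip": 0.4},
  {"xyz": [0, -1, 75], "turn": [0, 0, 0], "grip": 0.4},
  {"xyz": [0, -1, 75], "turn": [0, 0, 0], "grip": 0.3},
  {"xyz": [0, -1, 75], "turn": [0, 0, 0], "grip": 0.2},
  {"xyz": [0, -1, 75], "turn": [0, 0, 0], "grip": 0.1},
  {"xyz": [0, -1, 75], "turn": [0, 0, 0], "grip": 0.05},
  {"xyz": [0, -1, 75], "turn": [0, 0, 0], "grip": 0.05},
  {"xyz": [0, -1, 75], "turn": [0, 0, 0], "grip": 0.05},
])

```text
clock: 13.9
tcp_pos: [0.4255, 0.1236, 0.0238]
orientation: [0.001, 0.707, 0.707, 0.001]
wrist_force: [-0.2, -2.2, 4.8]
finger_gap: 0.0116
grip_force: 39.4
```

apply_moves([
  {"xyz": [0, 0, -5], "turn": [0, 0, 0], "grip": 0.05},
  {"xyz": [0, 0, -12], "turn": [0, 0, 0], "grip": 0.05},
  {"xyz": [0, 0, -25], "turn": [0, 0, 0], "grip": 0.05},
  {"xyz": [0, 0, -45], "turn": [0, 0, 0], "grip": 0.05},
  {"xyz": [0, 0, -65], "turn": [0, 0, 0], "grip": 0.05},
  {"xyz": [0, 0, -75], "turn": [0, 0, 0], "grip": 0.05},
  {"xyz": [0, 0, -75], "turn": [0, 0, 0], "grip": 0.05},
  {"xyz": [0, 0, -75], "turn": [0, 0, 0], "grip": 0.05},
])

```text
clock: 14.57
tcp_pos: [0.4246, 0.1238, 0.0984]
orientation: [0.0, 0.707, 0.707, 0.001]
wrist_force: [0.3, 0.2, -0.7]
finger_gap: 0.0117
grip_force: 39.0
```

apply_moves([
  {"xyz": [0, 8, 0], "turn": [0, 0, 0], "grip": 0.05},
  {"xyz": [-1, 25, 0], "turn": [0, 0, 0], "grip": 0.05},
  {"xyz": [-3, 50, 0], "turn": [0, 0, 0], "grip": 0.05},
  {"xyz": [-5, 78, 0], "turn": [0, 0, 0], "grip": 0.05},
  {"xyz": [-7, 106, 0], "turn": [0, 0, 0], "grip": 0.05},
  {"xyz": [-9, 134, 0], "turn": [0, 0, 0], "grip": 0.05},
  {"xyz": [-11, 160, 0], "turn": [0, 0, 0], "grip": 0.05},
  {"xyz": [-12, 182, 0], "turn": [0, 0, 0], "grip": 0.05},
  {"xyz": [-12, 195, 0], "turn": [0, 0, 0], "grip": 0.05},
  {"xyz": [-12, 195, 0], "turn": [0, 0, 0], "grip": 0.05},
  {"xyz": [-12, 195, 15], "turn": [0, 0, 0], "grip": 0.05},
  {"xyz": [-12, 195, 30], "turn": [0, 0, 0], "grip": 0.05},
])

```text
clock: 15.57
tcp_pos: [0.6194, 0.1117, 0.0668]
orientation: [-0.0, 0.707, 0.707, -0.0]
wrist_force: [-0.5, -0.8, -0.4]
finger_gap: 0.0118
grip_force: 39.1
```

apply_moves([
  {"xyz": [0, 0, 8], "turn": [0, 0, 0], "grip": 0.05},
  {"xyz": [0, 0, 14], "turn": [0, 0, 0], "grip": 0.05},
  {"xyz": [0, 0, 18], "turn": [0, 0, 0], "grip": 0.05},
  {"xyz": [0, 0, 18], "turn": [0, 0, 0], "grip": 0.05},
  {"xyz": [0, 0, 18], "turn": [0, 0, 0], "grip": 0.05},
])

```text
clock: 15.98
tcp_pos: [0.6193, 0.1117, 0.05]
orientation: [0.0, 0.707, 0.707, 0.0]
wrist_force: [0.3, 0.1, -0.5]
finger_gap: 0.0115
grip_force: 39.1
```

apply_moves([
  {"xyz": [0, 0, 2], "turn": [0, 0, 0], "grip": 0.05},
  {"xyz": [0, 0, 4], "turn": [0, 0, 0], "grip": 0.05},
  {"xyz": [0, 0, 5], "turn": [0, 0, 0], "grip": 0.05},
  {"xyz": [0, 0, 6], "turn": [0, 0, 0], "grip": 0.05},
  {"xyz": [0, 0, 6.5], "turn": [0, 0, 0], "grip": 0.05},
  {"xyz": [0, 0, 6.5], "turn": [0, 0, 0], "grip": 0.05},
])

```text
clock: 16.48
tcp_pos: [0.6195, 0.1117, 0.0438]
orientation: [0.0, 0.707, 0.707, 0.0]
wrist_force: [-1.6, -1.2, 3.7]
finger_gap: 0.0113
grip_force: 39.4
```

apply_moves([
  {"xyz": [0, 0, 0.5], "turn": [0, 0, 0], "grip": 0.15},
  {"xyz": [0, 0, 0.5], "turn": [0, 0, 0], "grip": 0.2},
  {"xyz": [0, 0, 0.5], "turn": [0, 0, 0], "grip": 0.3},
  {"xyz": [0, 0, 0.5], "turn": [0, 0, 0], "grip": 0.45},
  {"xyz": [0, 0, 0.5], "turn": [0, 0, 0], "grip": 0.45},
  {"xyz": [0, 0, -10], "turn": [0, 0, 0], "grip": 0.45},
  {"xyz": [0, 0, -25], "turn": [0, 0, 0], "grip": 0.45},
  {"xyz": [0, 0, -50], "turn": [0, 0, 0], "grip": 0.45},
  {"xyz": [0, 0, -65], "turn": [0, 0, 0], "grip": 0.45},
  {"xyz": [0, 0, -65], "turn": [0, 0, 0], "grip": 0.45},
])

```text
clock: 17.32
tcp_pos: [0.622, 0.1118, 0.113]
orientation: [0.002, 0.707, 0.707, 0.003]
wrist_force: [-0.1, -0.3, 0.6]
finger_gap: 0.0383
grip_force: 0.0
```

apply_moves([
  {"xyz": [0, -184, 0], "turn": [0, 0, 0], "grip": 0.45},
  {"xyz": [0, -184, 0], "turn": [0, 0, 0], "grip": 0.45},
  {"xyz": [0, -184, 0], "turn": [0, 0, 0], "grip": 0.45},
  {"xyz": [0, -184, 0], "turn": [0, 0, 0], "grip": 0.45},
  {"xyz": [0, -184, 0], "turn": [0, 0, 0], "grip": 0.45},
  {"xyz": [117, -184, 0], "turn": [0, 0, 0], "grip": 0.45},
  {"xyz": [117, -184, 0], "turn": [0, 0, 0], "grip": 0.45},
  {"xyz": [117, -184, 0], "turn": [0, 0, 0], "grip": 0.45},
  {"xyz": [117, -184, 0], "turn": [0, 0, 0], "grip": 0.45},
  {"xyz": [117, -184, 0], "turn": [0, 0, 0], "grip": 0.45},
  {"xyz": [117, -184, 0], "turn": [0, 0, 0], "grip": 0.45},
])

```text
clock: 18.23
tcp_pos: [0.4347, 0.2284, 0.1079]
orientation: [-0.0, 0.707, 0.707, -0.001]
wrist_force: [0.1, -0.4, -0.2]
finger_gap: 0.0385
grip_force: 0.0
```

apply_moves([
  {"xyz": [1, 1, 25], "turn": [0, 0, 0], "grip": 0.45},
  {"xyz": [1, 1, 50], "turn": [0, 0, 0], "grip": 0.45},
  {"xyz": [1, 1, 67], "turn": [0, 0, 0], "grip": 0.45},
  {"xyz": [1, 1, 75], "turn": [0, 0, 0], "grip": 0.45},
  {"xyz": [1, 1, 75], "turn": [0, 0, 0], "grip": 0.45},
  {"xyz": [1, 1, 75], "turn": [0, 0, 0], "grip": 0.3},
  {"xyz": [1, 1, 75], "turn": [0, 0, 0], "grip": 0.2},
  {"xyz": [1, 1, 75], "turn": [0, 0, 0], "grip": 0.1},
  {"xyz": [1, 1, 75], "turn": [0, 0, 0], "grip": 0.05},
  {"xyz": [1, 1, 75], "turn": [0, 0, 0], "grip": 0.05},
  {"xyz": [1, 1, 75], "turn": [0, 0, 0], "grip": 0.05},
])

```text
clock: 19.15
tcp_pos: [0.4374, 0.2297, 0.0345]
orientation: [0.001, 0.707, 0.707, 0.001]
wrist_force: [-0.2, -1.3, 6.3]
finger_gap: 0.0114
grip_force: 39.4
```

apply_moves([
  {"xyz": [0, 0, -5], "turn": [0, 0, 0], "grip": 0.05},
  {"xyz": [0, 0, -12], "turn": [0, 0, 0], "grip": 0.05},
  {"xyz": [0, 0, -25], "turn": [0, 0, 0], "grip": 0.05},
  {"xyz": [0, 0, -45], "turn": [0, 0, 0], "grip": 0.05},
  {"xyz": [0, 0, -65], "turn": [0, 0, 0], "grip": 0.05},
  {"xyz": [0, 0, -85], "turn": [0, 0, 0], "grip": 0.05},
  {"xyz": [0, 0, -95], "turn": [0, 0, 0], "grip": 0.05},
  {"xyz": [0, 0, -95], "turn": [0, 0, 0], "grip": 0.05},
])

```text
clock: 19.82
tcp_pos: [0.4379, 0.2304, 0.1309]
orientation: [0.001, 0.707, 0.707, 0.002]
wrist_force: [0.0, 0.3, -1.0]
finger_gap: 0.0111
grip_force: 39.0
```

apply_moves([
  {"xyz": [-14, 4, 0], "turn": [0, 0, 0], "grip": 0.05},
  {"xyz": [-40, 20, 0], "turn": [0, 0, 0], "grip": 0.05},
  {"xyz": [-68, 40, 0], "turn": [0, 0, 0], "grip": 0.05},
  {"xyz": [-96, 62, 0], "turn": [0, 0, 0], "grip": 0.05},
  {"xyz": [-124, 84, 0], "turn": [0, 0, 0], "grip": 0.05},
  {"xyz": [-152, 106, 0], "turn": [0, 0, 0], "grip": 0.05},
  {"xyz": [-180, 128, 0], "turn": [0, 0, 0], "grip": 0.05},
  {"xyz": [-208, 150, 0], "turn": [0, 0, 0], "grip": 0.05},
  {"xyz": [-236, 170, 0], "turn": [0, 0, 0], "grip": 0.05},
  {"xyz": [-262, 186, 0], "turn": [0, 0, 0], "grip": 0.05},
  {"xyz": [-278, 195, 0], "turn": [0, 0, 0], "grip": 0.05},
  {"xyz": [-282.5, 198, 0], "turn": [0, 0, 0], "grip": 0.05},
])

```text
clock: 20.82
tcp_pos: [0.6352, -0.0559, 0.1263]
orientation: [-0.0, 0.708, 0.706, -0.001]
wrist_force: [-0.1, 1.1, 0.5]
finger_gap: 0.0115
grip_force: 39.1
```

apply_moves([
  {"xyz": [0, 0, 0], "turn": [0, 0, 0], "grip": 0.05},
  {"xyz": [0, 0, 10], "turn": [0, 0, 0], "grip": 0.05},
  {"xyz": [0, 0, 25], "turn": [0, 0, 0], "grip": 0.05},
  {"xyz": [0, 0, 45], "turn": [0, 0, 0], "grip": 0.05},
  {"xyz": [0, 0, 60], "turn": [0, 0, 0], "grip": 0.05},
  {"xyz": [0, 0, 66], "turn": [0, 0, 0], "grip": 0.05},
  {"xyz": [0, 0, 66], "turn": [0, 0, 0], "grip": 0.05},
  {"xyz": [0, 0, 66], "turn": [0, 0, 0], "grip": 0.05},
])

```text
clock: 21.48
tcp_pos: [0.6336, -0.0517, 0.0621]
orientation: [-0.0, 0.707, 0.708, -0.0]
wrist_force: [0.4, -0.1, -0.6]
finger_gap: 0.0116
grip_force: 39.1
```

Contact is expected at z = 0.0545.

apply_moves([
  {"xyz": [0, 1, 2], "turn": [0, 0, 0], "grip": 0.05},
  {"xyz": [0, 1, 4], "turn": [0, 0, 0], "grip": 0.05},
  {"xyz": [0, 1, 6], "turn": [0, 0, 0], "grip": 0.05},
  {"xyz": [0, 1, 7], "turn": [0, 0, 0], "grip": 0.05},
  {"xyz": [0, 1, 7.5], "turn": [0, 0, 0], "grip": 0.05},
  {"xyz": [0, 1, 7.5], "turn": [0, 0, 0], "grip": 0.05},
])

```text
clock: 21.98
tcp_pos: [0.6353, -0.0529, 0.0548]
orientation: [0.0, 0.707, 0.707, -0.0]
wrist_force: [-0.9, -0.7, -0.7]
finger_gap: 0.0116
grip_force: 39.1
```

apply_moves([
  {"xyz": [0, 0, 0.5], "turn": [0, 0, 0], "grip": 0.05},
  {"xyz": [0, 0, 1], "turn": [0, 0, 0], "grip": 0.05},
  {"xyz": [0, 0, 1], "turn": [0, 0, 0], "grip": 0.05},
])

```text
clock: 22.23
tcp_pos: [0.6354, -0.053, 0.0545]
orientation: [0.0, 0.707, 0.707, 0.0]
wrist_force: [-1.3, 0.4, 4.4]
finger_gap: 0.0111
grip_force: 39.6
```

Contact. Release, rise and back off so the cameras can see the rail.

apply_moves([
  {"xyz": [0, 0, 0.5], "turn": [0, 0, 0], "grip": 0.15},
  {"xyz": [0, 0, 0.5], "turn": [0, 0, 0], "grip": 0.2},
  {"xyz": [0, 0, 0.5], "turn": [0, 0, 0], "grip": 0.3},
  {"xyz": [0, 0, 0.5], "turn": [0, 0, 0], "grip": 0.45},
  {"xyz": [0, 0, 0.5], "turn": [0, 0, 0], "grip": 0.45},
  {"xyz": [0, 0, -10], "turn": [0, 0, 0], "grip": 0.45},
  {"xyz": [0, 0, -25], "turn": [0, 0, 0], "grip": 0.45},
  {"xyz": [0, 0, -50], "turn": [0, 0, 0], "grip": 0.45},
  {"xyz": [0, 0, -75], "turn": [0, 0, 0], "grip": 0.45},
  {"xyz": [0, 0, -110], "turn": [0, 0, 0], "grip": 0.45},
])

```text
clock: 23.07
tcp_pos: [0.634, -0.0525, 0.1634]
orientation: [-0.002, 0.707, 0.707, -0.001]
wrist_force: [0.2, 0.4, 1.3]
finger_gap: 0.0385
grip_force: 0.0
```

apply_moves([
  {"xyz": [-200, -240, -20], "turn": [0, 0, 0], "grip": 0.45},
  {"xyz": [-200, -240, -20], "turn": [0, 0, 0], "grip": 0.45},
  {"xyz": [-200, -240, -20], "turn": [0, 0, 0], "grip": 0.45},
  {"xyz": [-200, -240, -20], "turn": [0, 0, 0], "grip": 0.45},
  {"xyz": [-200, -240, -20], "turn": [0, 0, 0], "grip": 0.45},
  {"xyz": [-200, -240, -20], "turn": [0, 0, 0], "grip": 0.45},
  {"xyz": [-200, -240, -20], "turn": [0, 0, 0], "grip": 0.45},
  {"xyz": [-200, -240, -20], "turn": [0, 0, 0], "grip": 0.45},
  {"xyz": [-200, -240, -20], "turn": [0, 0, 0], "grip": 0.45},
  {"xyz": [-200, -240, -20], "turn": [0, 0, 0], "grip": 0.45},
  {"xyz": [-200, -240, -20], "turn": [0, 0, 0], "grip": 0.45},
])

```text
clock: 23.98
tcp_pos: [0.3958, -0.2529, 0.1844]
orientation: [0.001, 0.707, 0.707, 0.0]
wrist_force: [0.2, 0.1, -0.4]
finger_gap: 0.0387
grip_force: 0.0
```

```bash
python3 - <<'E'
from workcell import imaging
from h import *
r=imaging.read_camera("top"); P=cloud(r); a=r["color"]
for n,(c,H) in {"62":((.6439,-.1336),.068),"52":((.6358,-.0521),.063),"42":((.6277,.0295),.058),"32":((.6196,.1115),.053)}.items():
    w=P.reshape(-1,3); w=w[(np.hypot(w[:,0]-c[0],w[:,1]-c[1])<.025)&(abs(w[:,2]-H)<.006)]
    print(n,len(w),w.mean(0).round(4),"off mm",((w.mean(0)[:2]-c)*1000).round(1))
s=imaging.read_camera("scene")["color"]
A=cv2.resize(a[80:200,90:440],(790,271)); B=cv2.resize(s[70:360,110:310],(224,325))
o=np.zeros((596,790,3),np.uint8); o[:271]=A; o[271:,:224]=B
cv2.imwrite("pics/end.png",cv2.convertScaleAbs(o,alpha=1.6))
E
```

```text
62 38 [ 0.6442 -0.1325  0.068 ] off mm [0.3 1.1]
52 37 [ 0.6347 -0.0519  0.063 ] off mm [-1.1  0.2]
42 35 [0.6277 0.0298 0.0582] off mm [0.  0.3]
32 34 [0.6186 0.1117 0.0536] off mm [-1.   0.2]
```

View pics/end.png

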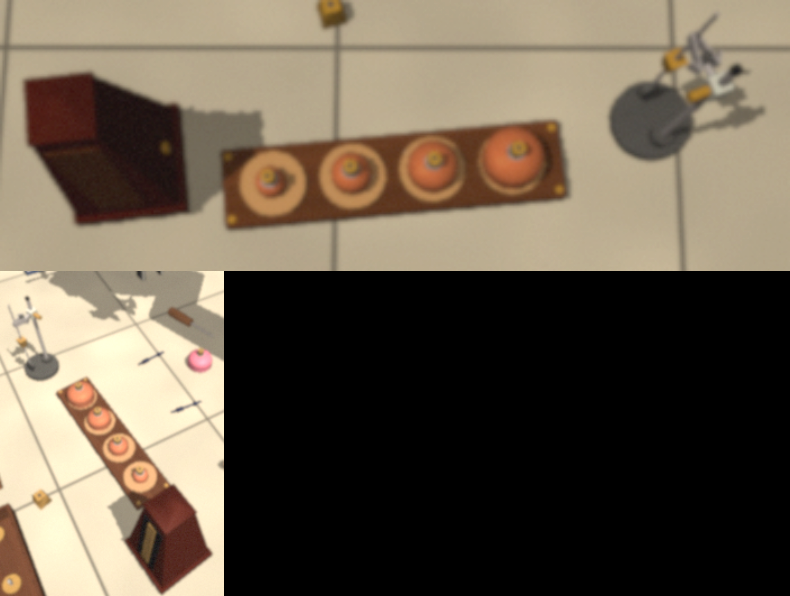

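In the picture all four bells stand upright and centred within about 1 mm. They shrink from the stand side (513,157) to the metronome side (271,181), and the stand and metronome haven't moved.

```bash
python3 -c "
from workcell import ticket
print(ticket.hand_in())"
```

```text
the job is handed in; nothing more can be done
None
```

The job is handed in: the 62, 52, 42 and 32 mm bells stand in that order from the stand to the metronome, each measured within about 1.2 mm of its pad's centre; the hand-in call gave no verdict.

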